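Close the specimen chamber, index to the third specimen and hold it under the loupe

ROBOT

A 6-joint arm with a two-finger parallel gripper is mounted at the origin on a cart in front of the work surface, level with it; the furniture and walls round the work are solid. World frame = base frame: x ahead of the robot, y to its left, z up, the work surface at z = 0. Lengths are in mm, angles in rad, forces in N, time in s.
With the tool pointing down it reaches from about 300 to 775 mm from the base axis. Payload 14.6 kg.
Tool frame: the origin (TCP) lies midway between the tips of the shut fingers; the grasp point (between the pads) lies 19 mm behind it; z points along the fingers, y is the line along which they close (so a half turn about z gives the same grasp; the last joint's range is limited). The gripper opens to 94 mm and grips with 3 to 60 N. Pads are 16 mm wide; open, the fingers measure 119 mm over their backs; the gripper's body (75 mm by 177 mm) begins 78 mm behind the grasp point.
Start: joints at [-1.205, 0.3, 1.521, -0, 1.321, -0.067], TCP at [230.67, -499.28, 205.446] pointing down, gripper open.
Joint ranges: [-3.03, 3.03], [-0.79, 2.21], [0.23, 2.52], [-1.04, 4.18], [0, 3.07], [-2.55, 2.55]. Speed limits (rad/s): [2.22, 2.22, 2.57, 3.14, 3.14, 3.14].

INTERFACE

Orientations are given as [roll, pitch, yaw] about the fixed x, y, z axes, in that order (R = Rz(yaw) Ry(pitch) Rx(roll)).
In Python, from cell import * gives the robot as it stands. The module is installed in compiled form; this text tells all that it offers.
- The arm moves only by the tool servo_tool, never from a script. Its argument "motion" is a list of rows, each an object of numbers: "wx", "wy", "wz": the turn, a rotation vector about the tool's x, y, z in units of 2 rad (1.0 is 2 rad); "dx", "dy", "dz": the shift along the tool's x, y, z in units of 10 cm (1.0 is 10 cm); "fingers": the closure, from -1 (fully open) to 1 (shut). In form: [{"wx": .., "wy": .., "wz": .., "dx": .., "dy": .., "dz": .., "fingers": ..}, ...]. A call has 1 to 10 rows; each row is the pose to reach, as a shift and turn from the pose commanded when the call began, along the tool's axes at that moment; what a row does not reach only later rows make up. A row lasts 1/10 s, in which the tool goes at most 50 mm and 8.59 degrees, less where a joint would pass 70% of its speed; a pose out of reach is approached as far as the arm can. A call with a number of a shift or a turn outside -1 to 1 is refused whole. A call with a gripper value outside its range is refused whole. The fingers move at their own pace and stop on an object; "newtons" is the grip in N (left out, the last holds). Time passes only in rows, so rows that repeat a pose let the fingers close. It gives the time, the measured TCP pose, the force, the opening and the grip force at its end, in the units of the state.
- read_state(): the state, without advancing time (a new reading comes with each control period).
- camera(name): name is "side" or "top" or "wrist"; returns a dict with "image" (420x560x3 uint8, red, green, blue), "fx", "fy", "cx", "cy" (pixels), "R" (3x3) and "t" (3): a world point X has camera coordinates R X + t. Camera axes: x right, y down, z forward; pixel columns grow to the right and rows downward; lengths in mm; the calibration is good to about 2 mm. A picture is of the moment at which its call begins. There is no depth.
- sign_off(): hands the job in; it is judged then, once.
Trained networks look in a picture, given as the dict that the camera call returned (one of the last four; its "shot" number tells which), for a name from the list of things; names that differ only in an ending like _2 or _b are one class to them, and where a whole thing is asked for, a point or a joint stands for the part that bears it (a point fixed in the world has none). Each returns a list of dicts, best first, with "conf" (0 to 1); they miss things now and then, are a little off and sometimes report something else, mostly with a low value. They report only what shows in the picture. A call takes as long as a camera call.
- spot_in(query, picture): "location" ([column, row] in pixels, amid what is visible of it).
- trace(query, picture): "pixels" (420x560 bool, what is visible of it) and "location" ([column, row] in pixels, amid what is visible of it).
The state is a dict: "clock": time; "joints": joint angles; "qd": joint speeds; "effort": joint torques, N m; "eef_pos": TCP position; "eef_rot": TCP orientation; "wrist_force": force on the tool from outside, world axes, zero at the start; "moment": the same for the moment, N m; "finger_gap": finger opening in mm; "finger_force": force on a finger pad.
Only numpy, scipy, OpenCV 4.12 (cv2) and the standard library are available. Lean on these libraries where they do the work, as an engineer would, in place of code of your own. Each camera call takes 0.05 s, during which the arm holds its last target. There are 200 camera calls.

TASK

The specimen chamber has just been loaded: swing its clear lid fully shut, then press the red toggle-clamp handle right down so that the lid is clamped. Then take the black index knob and turn it clockwise (seen from above), counting the clicks, to the third stop, so that the copper specimen lies under the loupe. The knob is sprung and runs back if let go, so finish while still gripping it at the third stop, and leave the small things around the chamber where they are.

Things in the scene. Friction and masses are not known exactly. Their poses are not given: they have to be found in the camera images.
- index_chamber: Specimen chamber, fixed: dark base plate 256 x 144 mm; seen from the robot a square steel chamber (100 mm) at the back, blue index head with black knob front left, toggle clamp with red handle front right. Origin on the worktop; x to the back, y left, z up. Chamber centre (0.070, 0), seal z 0.064; knob axis (-0.075, 0.038). All below z 0.105, but the raised clamp arm reaches 0.14 at x 0, y -0.042.
- chamber_lid (a joint): Angle of the lid: 0 = shut on the seal, grows as it opens upward (to 1.5 at most). The hinge is stiff (0.2 N m): the lid stays where it is left and has to be pushed all the way down, about 3 N at its front edge.
- lid_hinge (a point): Middle of the lid's hinge line, at the back of the chamber, z 0.066. The hinge line runs along the chamber's y axis. The lid reaches 108 mm forward from it (its tab 120 mm), is 8 mm thick and 100 mm wide; its top lies 6 mm above the hinge line when shut.
- lid_tab (a point): Where to press the lid: on the upper (outer) face at its front edge by the black thumb tab, 106 mm from the hinge line and 30 mm to the left of its middle, 6 mm off the hinge plane; it moves with the lid, and its z axis is the outward normal of the lid. Shut: z 0.072.
- clamp_handle (a joint): Angle of the red toggle-clamp handle: 0 = level, fully down, clamped; grows as it is raised (0.9 to 1.05 at the start, at most 1.1). It stays where it is left (friction: about 2 N at the press point). The linked clamp arm is upright while the handle is raised and sets its rubber foot on the lid when the handle is level.
- clamp_pivot (a point): Pivot of the clamp handle and arm, z 0.080, in front of the chamber at its right; its axis runs along the chamber's y axis. The handle reaches 76 mm forward from it (towards the robot).
- clamp_press (a point): Where to press the handle: top of the red grip (14 mm thick), 60 mm from the pivot and 10 mm above its axis when level (then z 0.090); it moves with the handle, and its z axis is the handle's upper side.
- index_knob (a joint): Angle of the index knob, rad: 0 = home, grows clockwise seen from above. It clicks every 20 degrees: first stop 0.349, second 0.698, third 1.047, fourth 1.396, fifth (end) 1.745; home is not counted. A return spring of about 0.12 N m pulls it home, stronger than the clicks can hold; each click adds up to about 0.1 N m before it is passed and takes as much off after.
- knob_grip (a point): On the knob's axis at the height to grip, z 0.0935. The black bar is 46 mm long, 14 mm wide, z 0.070 to 0.1015. The point's x lies along the bar, y across it (the line to grip along), z up. At home the bar lies along the chamber's x, its white line towards the robot; turning clockwise moves the white end to the left. Below the bar: skirt and index disc, 33 mm radius, top z 0.0705.
- third_specimen (a point): Top of the third (copper) specimen on the carousel inside the chamber, disc 13 mm wide; the carousel is belt-driven by the knob, 40 degrees a click, also clockwise.
- view_point (a point): The place under the loupe (in the lid) where a specimen is to stand: fixed, 29 mm in front of the chamber's centre, z 0.043.
- grid_box: Small blue and white plastic box, 38 x 58 x 12 mm, standing loose beside the chamber. Origin: centre of its underside.
- tweezers: Steel tweezers, 12 x 125 x 8 mm, lying loose in front of the chamber. Origin: centre of the underside.
- grease_jar: White jar with a black lid, 43 mm wide, 46 mm tall, standing loose. Origin: centre of its underside.
- blower_bulb: Black rubber blower with a white nozzle, 45 mm wide, 90 mm tall, standing loose. Origin: centre of its underside.

How it is judged:
By the outcome, as a careful person would: the job done as asked, in the order asked, and still so for the second after the job is handed in, while the arm keeps its last pose, push and grip.
It also fails if it takes over 45 s, if anything falls off the work surface, if the arm or the gripper's body presses on something with over 40 N, if the wrist force passes 120 N, or if a joint passes its speed limit or range.

## Working session

There is one attempt and no reset: what is moved stays moved. The work goes in short steps, Python scripts to look and compute and a tool call to move; the robot and the scene stay as the last step left them, time stands still between calls to the robot, and variables do not carry over. Pictures are saved under pics/ and viewed, at most 10 in all, crops included, and the job is handed in when it is done.

Besides the shell and the picture viewer there is one more tool, called after "Call:" as a command line: name --argument value ..., lists and objects as JSON in quotes. servo_tool: Moves the arm, as the interface text tells. Its arguments: {"type":"object","properties":{"motion":{"type":"array","items":{"type":"object","properties":{"wx":{"type":"number"},"wy":{"type":"number"},"wz":{"type":"number"},"dx":{"type":"number"},"dy":{"type":"number"},"dz":{"type":"number"},"fingers":{"type":"number"}}}},"newtons":{"type":"number"}},"required":["motion"]}

```bash
mkdir -p pics
cat > h.py <<'E'
from cell import *
import numpy as np, cv2
def save(c,n,crop=None,scale=1):
    im=c["image"][:,:,::-1]
    if crop: im=im[crop[1]:crop[3],crop[0]:crop[2]]
    cv2.imwrite("pics/"+n,cv2.resize(np.ascontiguousarray(im),None,fx=scale,fy=scale,interpolation=cv2.INTER_CUBIC))
def ray(c,p):
    R=np.array(c["R"]);t=np.array(c["t"])
    d=R.T@np.array([(p[0]-c["cx"])/c["fx"],(p[1]-c["cy"])/c["fy"],1.]);return -R.T@t,d/np.linalg.norm(d)
def atz(c,p,z):
    o,d=ray(c,p);return o+d*(z-o[2])/d[2]
def tri(L):
    A=0;b=0
    for c,p in L:
        o,d=ray(c,p);P=np.eye(3)-np.outer(d,d);A=A+P;b=b+P@o
    return np.linalg.solve(A,b)
def proj(c,X):
    q=np.array(c["R"])@np.array(X)+np.array(c["t"]);return [c["fx"]*q[0]/q[2]+c["cx"],c["fy"]*q[1]/q[2]+c["cy"]]
E
python3 - <<'E'
from h import *
s=camera("side");t=camera("top")
save(s,"s0.png",scale=1.4);save(t,"t0.png",scale=1.4)
print(read_state()["clock"])
for c in(s,t):
  print(np.round(-np.array(c["R"]).T@np.array(c["t"])),c["fx"])
  for n in["index_chamber","chamber_lid","lid_hinge","lid_tab","clamp_handle","clamp_pivot","clamp_press","index_knob","knob_grip","grid_box","tweezers","grease_jar","blower_bulb"]:
    r=spot_in(n,c)
    print(n,[(np.round(x["location"]).tolist(),round(x["conf"],2)) for x in r[:2]], np.round(atz(c,r[0]["location"],{"knob_grip":93.5,"index_knob":93,"clamp_pivot":80}.get(n,0))) if r else "")
E
```

```text
0.1
[-120.  847.  709.] 479.98363206691346
index_chamber [([292.0, 231.0], 0.9), ([324.0, 204.0], 0.47)] [562. 156.   0.]
chamber_lid [([271.0, 185.0], 0.67)] [766.  43.   0.]
lid_hinge [([294.0, 232.0], 0.88)] [556. 153.   0.]
lid_tab [([273.0, 190.0], 0.93), ([306.0, 248.0], 0.18)] [740.  57.   0.]
clamp_handle [([322.0, 207.0], 0.58), ([292.0, 230.0], 0.27)] [588.  14.   0.]
clamp_pivot [] 
clamp_press [([305.0, 246.0], 0.72), ([323.0, 202.0], 0.66)] [498. 173.   0.]
index_knob [([308.0, 248.0], 0.82)] [408. 260.  93.]
knob_grip [([306.0, 245.0], 0.71)] [417. 259.  94.]
grid_box [([287.0, 296.0], 0.61)] [404. 322.   0.]
tweezers [([367.0, 255.0], 0.79)] [375.  88.   0.]
grease_jar [] 
blower_bulb [([264.0, 174.0], 0.39)] [827.  13.   0.]
[452. 235. 935.] 405.5302967008923
index_chamber [([282.0, 233.0], 0.69)] [510. 195.   0.]
chamber_lid [([290.0, 186.0], 0.93), ([284.0, 232.0], 0.19)] [619. 173.   0.]
lid_hinge [([285.0, 235.0], 0.71)] [506. 188.   0.]
lid_tab [([283.0, 187.0], 0.66)] [618. 189.   0.]
clamp_handle [([306.0, 252.0], 0.69)] [466. 140.   0.]
clamp_pivot [([281.0, 233.0], 0.85)] [506. 199.  80.]
clamp_press [([308.0, 252.0], 0.41)] [465. 135.   0.]
index_knob [([267.0, 263.0], 0.77)] [443. 230.  93.]
knob_grip [([266.0, 267.0], 0.79)] [435. 232.  94.]
grid_box [([227.0, 284.0], 0.88), ([330.0, 139.0], 0.56)] [397. 320.   0.]
tweezers [([325.0, 140.0], 0.21)] [730.  89.   0.]
grease_jar [([294.0, 162.0], 0.64), ([285.0, 188.0], 0.39)] [678. 162.  -0.]
blower_bulb [([330.0, 137.0], 0.8)] [738.  75.   0.]
```

View pics/s0.png

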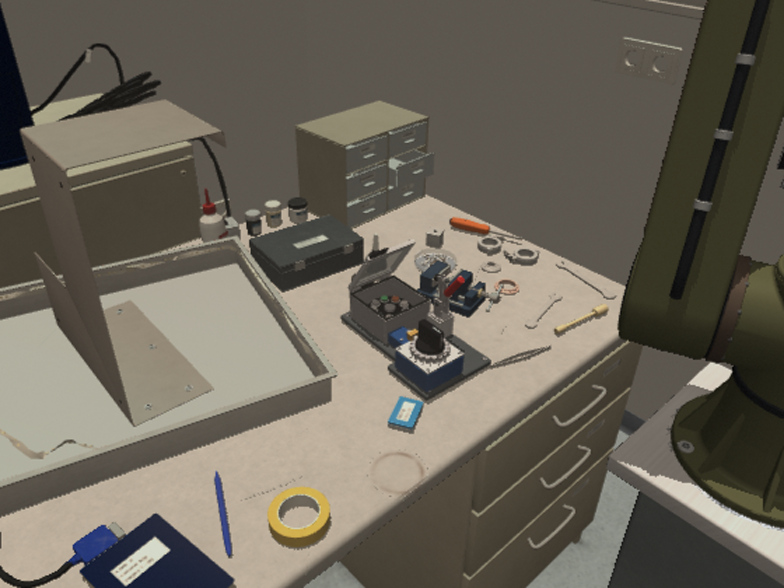

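View pics/t0.png

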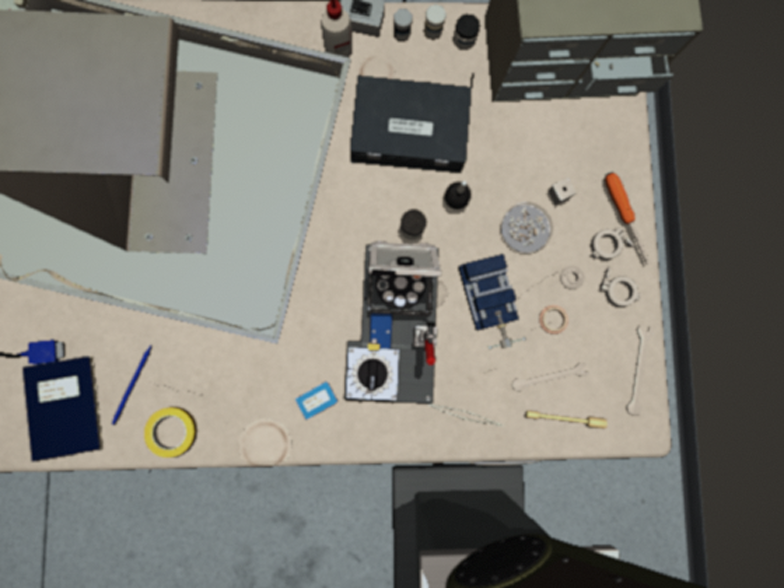

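The top view shows the chamber at about (400,320)/1.4 with a small yaw, knob at (372,375)/1.4, red handle at (430,345)/1.4, lid open at (403,258)/1.4, box left and tweezers to the right front. I'll zoom for precise corners.

Run:
```python
from h import *
s=camera("side");t=camera("top")
save(t,"t1.png",(225,155,345,300),4);save(s,"s1.png",(235,160,365,290),4.5)
for c in (s,t):
  for n in ["index_knob","clamp_handle","chamber_lid","lid_tab"]:
    for r in trace(n,c)[:1]:
      m=r["pixels"];ys,xs=np.where(m);print(c is t,n,round(r["conf"],2),m.sum(),xs.min(),xs.max(),ys.min(),ys.max(),np.round(r["location"],1))
```

```text
False index_knob 0.75 631 293 321 228 258 [306.9 246. ]
False clamp_handle 0.4 84 318 330 198 213 [326.1 204.8]
False chamber_lid 0.79 698 249 296 171 207 [272.5 183.7]
False lid_tab 0.58 758 249 296 171 206 [274.5 189.6]
True index_knob 0.83 625 253 280 253 280 [268.4 260.8]
True clamp_handle 0.43 96 304 310 244 260 [307.2 251.9]
True chamber_lid 0.66 1093 264 314 173 196 [289.4 188.6]
True lid_tab 0.98 1182 263 315 172 198 [286.2 187.6]
```

View pics/t1.png

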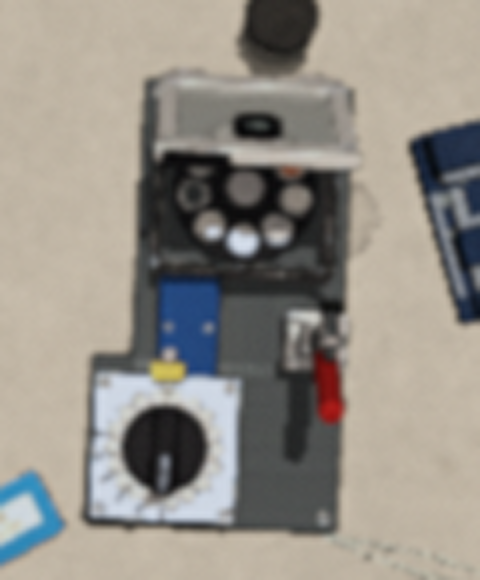

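View pics/s1.png

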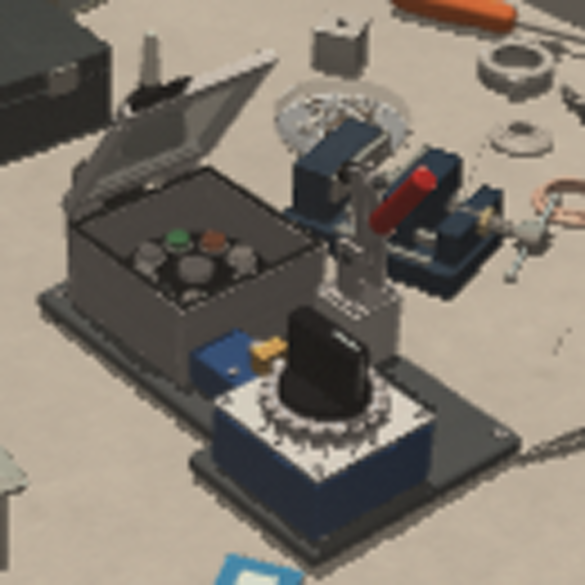

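The top crop (offset 225,155, ×4) shows base corners FL (85,525), FR (338,532), back-right (353,85), knob centre (165,448). The side crop (offset 235,160, ×4.5) shows base corners FL (318,572), FR (520,440), the lid's front edge at (275,55) and the red handle tip at (425,180).

```bash
cat > fit.py <<'E'
from h import *
from scipy.optimize import least_squares
s=camera("side");t=camera("top")
T=lambda a,b:(225+a/4,155+b/4)
S=lambda a,b:(235+a/4.5,160+b/4.5)
zb=8
obs=[(t,T(85,525),(-128,72,zb)),(t,T(338,532),(-128,-72,zb)),(t,T(165,448),(-75,38,101.5)),
(s,S(318,572),(-128,72,0)),(s,S(520,440),(-128,-72,zb)),(s,S(330,335),(-75,38,101.5)),(t,T(353,90),(128,-72,zb))]
def W(p,X):
    c,s_=np.cos(p[2]),np.sin(p[2]);return np.array([p[0]+c*X[0]-s_*X[1],p[1]+s_*X[0]+c*X[1],X[2]])
f=lambda p:np.concatenate([np.array(proj(c,W(p,X)))-u for c,u,X in obs])
r=least_squares(f,[510,195,0],loss="soft_l1");p=r.x
print(p,np.round(f(p).reshape(-1,2),1).tolist())
# lid angle: hinge at x=?; chamber 70, tab 106 from hinge; shut loupe
E
python3 - <<'E'
from fit import *
for n,X in dict(hinge=(124,0,66),knob=(-75,38,93.5)).items(): print(n,np.round(W(p,X),1))
# lid corner (front edge, right side y=-50) top crop & side crop
for c,u,y in[(t,T(355,160),-50),(t,T(155,155),50),(s,S(275,55),-50)]:
  o,d=ray(c,u);k=p[2];ex=np.array([np.cos(k),np.sin(k),0]);ey=np.array([-np.sin(k),np.cos(k),0])
  B=W(p,(0,y,0));l=((B-o)@ey)/(d@ey) if abs(d@ey)>.05 else None
  if l: X=o+l*d;print("lid pt",X,"chamber x",(X-B)@ex)
  for a in np.arange(.5,1.5,.1):
    X=W(p,(124-108*np.cos(a),y,66+108*np.sin(a)));print(round(a,1),np.round(np.array(proj(c,X))-u,1),end=' ')
  print()
for a in(.9,1,1.05):
  for c in(s,t):
   X=W(p,(-8-76*np.cos(a),-42,80+76*np.sin(a)));print(a,np.round(proj(c,X)))
for n,c,z in[("grid_box",t,12),("blower_bulb",t,60),("grease_jar",t,46)]:
  r=spot_in(n,c);print(n,[(np.round(atz(c,x["location"],z)),x["conf"]) for x in r[:2]])
E
```

```text
[ 5.15368924e+02  1.97563973e+02 -4.92394203e-02] [[0.4, 0.2], [1.0, 0.5], [-3.7, -3.4], [0.9, 1.4], [2.2, 1.0], [-4.5, -1.5], [0.0, -0.4]]
hinge [639.2 191.5  66. ]
knob [442.3 239.2  93.5]
lid pt [565.12228195 145.05149032 213.56566236] chamber x 52.27769516603985
0.5 [-6.  18.6] 0.6 [-5.4 15.3] 0.7 [-4.9 11.5] 0.8 [-4.3  7.3] 0.9 [-3.8  2.7] 1.0 [-3.4 -2.2] 1.1 [-2.9 -7.4] 1.2 [ -2.5 -12.9] 1.3 [ -2.2 -18.4] 1.4 [ -1.9 -24.1] 
0.5 [-5.2 17.9] 0.6 [-5.1 14.6] 0.7 [-5.  10.8] 0.8 [-4.9  6.5] 0.9 [-4.8  1.9] 1.0 [-4.7 -3.1] 1.1 [-4.5 -8.3] 1.2 [ -4.3 -13.8] 1.3 [ -4.2 -19.4] 1.4 [ -3.9 -25. ] 
lid pt [565.46636169 145.03453432 163.22611201] chamber x 52.622192448845404
0.5 [ 5.8 20.7] 0.6 [ 4.4 16.4] 0.7 [ 2.7 12.2] 0.8 [0.8 8. ] 0.9 [-1.4  4. ] 1.0 [-3.8  0.2] 1.1 [-6.3 -3.3] 1.2 [-9.  -6.5] 1.3 [-11.7  -9.4] 1.4 [-14.6 -11.9] 
0.9 [325. 202.]
0.9 [304. 255.]
1 [324. 199.]
1 [304. 252.]
1.05 [323. 197.]
1.05 [304. 250.]
grid_box [(array([394., 321.,  12.]), 0.64)]
blower_bulb [(array([714.,  91.,  60.]), 0.66)]
grease_jar [(array([671., 163.,  46.]), 0.67)]
```

```bash
cat > fit.py <<'E'
from h import *
from scipy.optimize import least_squares
import json
def W(p,X):
    c,s_=np.cos(p[2]),np.sin(p[2]);return np.array([p[0]+c*X[0]-s_*X[1],p[1]+s_*X[0]+c*X[1],X[2]])
if __name__=="__main__":
    s=camera("side");t=camera("top")
    T=lambda a,b:(225+a/4,155+b/4)
    S=lambda a,b:(235+a/4.5,160+b/4.5)
    def obs(q):
        ox,oy,a=q[3:6];b=lambda x,y,z:(x+ox,y+oy,z)
        lid=lambda y:(124-108*np.cos(a),y,66+108*np.sin(a))
        return [(t,T(85,525),b(-128,72,8)),(t,T(338,532),b(-128,-72,8)),(t,T(165,448),(-75,38,101.5)),
        (s,S(318,572),b(-128,72,0)),(s,S(520,440),b(-128,-72,8)),(s,S(330,335),(-75,38,101.5)),(t,T(353,90),b(128,-72,8)),
        (s,S(183,310),(20,50,64)),(s,S(325,255),(20,-50,64)),(s,S(70,222),(120,50,64)),
        (t,T(355,160),lid(-50)),(t,T(155,155),lid(50)),(s,S(275,55),lid(-50))]
    f=lambda q:np.concatenate([np.array(proj(c,W(q,X)))-u for c,u,X in obs(q)])
    r=least_squares(f,[510,195,0,0,0,1],loss="soft_l1");p=r.x
    print(np.round(p,3),np.round(f(p).reshape(-1,2),1).tolist())
    print("knob tri",tri([(t,T(165,448)),(s,S(330,335))]),"model",W(p,(-75,38,93.5)))
    h=tri([(t,T(330,410)),(s,S(427,178))]);k=p[2]
    d=h-W(p,(0,0,0));print("handle tip",h,"local",d[0]*np.cos(k)+d[1]*np.sin(k),-d[0]*np.sin(k)+d[1]*np.cos(k))
    json.dump(list(p),open("p.json","w"))
E
python3 fit.py
```

```text
[ 5.07835e+02  1.90572e+02 -5.30000e-02  8.62500e+00  8.10800e+00
  1.02100e+00] [[-0.2, -0.7], [0.4, -0.1], [-0.4, 0.2], [-0.1, 1.2], [1.5, 1.0], [0.2, -1.2], [-0.0, -0.9], [0.0, 0.1], [0.7, -2.8], [-1.1, 0.6], [0.6, 0.6], [-0.9, -0.4], [0.2, -0.3]]
knob tri [435.52871612 231.83744438  97.75203859] model [434.97446132 232.52807257  93.5       ]
handle tip [452.76891936 151.12815963 144.3203424 ] local -52.87880589619544 -42.33206914974373
```

```bash
cat > mv.py <<'E'
from fit import *
from scipy.spatial.transform import Rotation as Ro
import sys
p=json.load(open("p.json"))
def show():
    s=read_state();print({k:np.round(s[k],3).tolist() for k in("clock","joints","eef_pos","eef_rot","wrist_force","finger_gap","finger_force")});return s
def rel(pts,yaw=None):
    "pts in chamber frame (TCP)"
    s=read_state();R=Ro.from_euler("xyz",s["eef_rot"]);q=np.array(s["eef_pos"])
    for X in pts: print(X,"->",np.round(W(p,X)),np.round(R.inv().apply(W(p,X)-q)/100,3))
    if yaw is not None:
        v=(R.inv()*Ro.from_euler("xyz",[np.pi,0,yaw])).as_rotvec()/2;print("turn",np.round(v,3))
E
python3 - <<'E'
from mv import *
show()
rel([(110,30,240),(110,30,190),(88,30,170)],p[2]);rel([],p[2]+np.pi)
E
```

```text
{'clock': 2.25, 'joints': [-1.205, 0.3, 1.521, 0.0, 1.321, -0.067], 'eef_pos': [230.677, -499.281, 205.438], 'eef_rot': [3.142, -0.0, 0.433], 'wrist_force': [0.235, 0.561, 0.579], 'finger_gap': 94.237, 'finger_force': 0.0}
(110, 30, 240) -> [619. 215. 240.] [ 6.522 -4.851 -0.346]
(110, 30, 190) -> [619. 215. 190.] [ 6.522 -4.851  0.154]
(88, 30, 170) -> [597. 216. 170.] [ 6.328 -4.954  0.354]
turn [ 0.    -0.     0.243]
turn [ 0.     0.    -1.328]
```

Call:
servo_tool --motion '[{"dz":-0.35,"wz":-0.71,"dx":1,"dy":-0.74,"fingers":1},{"dz":-0.35,"wz":-0.71,"dx":1,"dy":-0.74,"fingers":1},{"dz":-0.35,"wz":-0.71,"dx":1,"dy":-0.74,"fingers":1},{"dz":-0.35,"wz":-0.71,"dx":1,"dy":-0.74,"fingers":1},{"dz":-0.35,"wz":-0.71,"dx":1,"dy":-0.74,"fingers":1},{"dz":-0.35,"wz":-0.71,"dx":1,"dy":-0.74,"fingers":1},{"dz":-0.35,"wz":-0.71,"dx":1,"dy":-0.74,"fingers":1},{"dz":-0.35,"wz":-0.71,"dx":1,"dy":-0.74,"fingers":1},{"dz":-0.35,"wz":-0.71,"dx":1,"dy":-0.74,"fingers":1},{"dz":-0.35,"wz":-0.71,"dx":1,"dy":-0.74,"fingers":1}]'

```text
schema error: expected keys wx, wy, wz, dx, dy, dz, fingers
```

Call:
servo_tool --motion '[{"dx":1,"dy":1},{"dx":1,"dy":1},{"dx":1,"dy":1},{"dx":1,"dy":1}]'

```text
schema error: expected keys wx, wy, wz, dx, dy, dz, fingers
```

Call:
servo_tool --motion '[{"dx":1,"dy":1},{"dx":1,"dy":1},{"dx":1,"dy":1}]'

```text
schema error: expected keys wx, wy, wz, dx, dy, dz, fingers
```

Call:
servo_tool --motion '[{"dx":1,"dy":1},{"dx":1,"dy":1},{"dx":1,"dy":1}]'

```text
schema error: expected keys wx, wy, wz, dx, dy, dz, fingers
```

Run:
```python
from mv import *
show()
rel([(115,30,235),(110,30,190),(88,30,170)],p[2]+np.pi)
```

```text
{'clock': 2.25, 'joints': [-1.205, 0.3, 1.521, 0.0, 1.321, -0.067], 'eef_pos': [230.677, -499.281, 205.438], 'eef_rot': [3.142, -0.0, 0.433], 'wrist_force': [0.235, 0.561, 0.579], 'finger_gap': 94.237, 'finger_force': 0.0}
(115, 30, 235) -> [624. 214. 235.] [ 6.566 -4.828 -0.296]
(110, 30, 190) -> [619. 215. 190.] [ 6.522 -4.851  0.154]
(88, 30, 170) -> [597. 216. 170.] [ 6.328 -4.954  0.354]
turn [ 0.     0.    -1.328]
```

All keys are required in every row.

Call:
servo_tool --motion '[{"wx":0,"wy":0,"wz":-0.71,"dx":1,"dy":-0.74,"dz":-0.35,"fingers":1},{"wx":0,"wy":0,"wz":-0.71,"dx":1,"dy":-0.74,"dz":-0.35,"fingers":1},{"wx":0,"wy":0,"wz":-0.71,"dx":1,"dy":-0.74,"dz":-0.35,"fingers":1},{"wx":0,"wy":0,"wz":-0.71,"dx":1,"dy":-0.74,"dz":-0.35,"fingers":1},{"wx":0,"wy":0,"wz":-0.71,"dx":1,"dy":-0.74,"dz":-0.35,"fingers":1},{"wx":0,"wy":0,"wz":-0.71,"dx":1,"dy":-0.74,"dz":-0.35,"fingers":1},{"wx":0,"wy":0,"wz":-0.71,"dx":1,"dy":-0.74,"dz":-0.35,"fingers":1},{"wx":0,"wy":0,"wz":-0.71,"dx":1,"dy":-0.74,"dz":-0.35,"fingers":1},{"wx":0,"wy":0,"wz":-0.71,"dx":1,"dy":-0.74,"dz":-0.35,"fingers":1},{"wx":0,"wy":0,"wz":-0.71,"dx":1,"dy":-0.74,"dz":-0.35,"fingers":1}]'

```text
clock: 3.25
eef_pos: [290.4, -390.1, 240.5]
eef_rot: [3.142, 0.0, 1.859]
wrist_force: [0.5, 0.4, 0.2]
finger_gap: 17.7
finger_force: 0.0
```

Call:
servo_tool --motion '[{"wx":0,"wy":0,"wz":0,"dx":1,"dy":1,"dz":0,"fingers":1},{"wx":0,"wy":0,"wz":0,"dx":1,"dy":1,"dz":0,"fingers":1},{"wx":0,"wy":0,"wz":0,"dx":1,"dy":1,"dz":0,"fingers":1},{"wx":0,"wy":0,"wz":0,"dx":1,"dy":1,"dz":0,"fingers":1}]'

```text
clock: 3.65
eef_pos: [360.2, -263.2, 240.8]
eef_rot: [3.141, 0.0, 1.857]
wrist_force: [-0.5, -0.5, -0.3]
finger_gap: 0.4
finger_force: 0.0
```

Call:
servo_tool --motion '[{"wx":0,"wy":0,"wz":0,"dx":1,"dy":1,"dz":0,"fingers":1},{"wx":0,"wy":0,"wz":0,"dx":1,"dy":1,"dz":0,"fingers":1},{"wx":0,"wy":0,"wz":0,"dx":1,"dy":1,"dz":0,"fingers":1},{"wx":0,"wy":0,"wz":0,"dx":1,"dy":1,"dz":0,"fingers":1}]'

```text
clock: 4.05
eef_pos: [428.2, -139.7, 240.5]
eef_rot: [3.141, -0.0, 1.857]
wrist_force: [-0.8, 0.7, 0.2]
finger_gap: 0.7
finger_force: 0.0
```

Call:
servo_tool --motion '[{"wx":0,"wy":0,"wz":0,"dx":1,"dy":1,"dz":0,"fingers":1},{"wx":0,"wy":0,"wz":0,"dx":1,"dy":1,"dz":0,"fingers":1},{"wx":0,"wy":0,"wz":0,"dx":1,"dy":1,"dz":0,"fingers":1},{"wx":0,"wy":0,"wz":0,"dx":1,"dy":1,"dz":0,"fingers":1}]'

```text
clock: 4.45
eef_pos: [496.3, -16.4, 240.1]
eef_rot: [-3.141, -0.0, 1.856]
wrist_force: [-0.3, -0.2, -0.3]
finger_gap: 0.7
finger_force: 0.0
```

Run:
```python
from mv import *
show()
rel([(115,30,235),(110,30,190),(88,30,170)],p[2]+np.pi)
```

```text
{'clock': 4.45, 'joints': [-0.107, 0.154, 1.618, 0.0, 1.37, -0.392], 'eef_pos': [496.32, -16.381, 240.081], 'eef_rot': [-3.141, -0.0, 1.856], 'wrist_force': [-0.309, -0.214, -0.324], 'finger_gap': 0.723, 'finger_force': 0.0}
(115, 30, 235) -> [624. 214. 235.] [1.855 1.877 0.051]
(110, 30, 190) -> [619. 215. 190.] [1.871 1.83  0.501]
(88, 30, 170) -> [597. 216. 170.] [1.944 1.622 0.701]
turn [ 0.    -0.    -0.616]
```

Call:
servo_tool --motion '[{"wx":0,"wy":0,"wz":0,"dx":0.9,"dy":0.91,"dz":0,"fingers":1},{"wx":0,"wy":0,"wz":0,"dx":0.9,"dy":0.91,"dz":0,"fingers":1},{"wx":0,"wy":0,"wz":0,"dx":0.9,"dy":0.91,"dz":0,"fingers":1},{"wx":0,"wy":0,"wz":0,"dx":0.9,"dy":0.91,"dz":0,"fingers":1}]'

```text
clock: 4.85
eef_pos: [558.3, 94.1, 239.7]
eef_rot: [-3.141, -0.0, 1.855]
wrist_force: [0.2, -0.2, 0.3]
finger_gap: 0.5
finger_force: 0.0
```

Call:
servo_tool --motion '[{"wx":0,"wy":0,"wz":-0.616,"dx":0.9,"dy":0.91,"dz":0,"fingers":1},{"wx":0,"wy":0,"wz":-0.616,"dx":0.9,"dy":0.91,"dz":0,"fingers":1},{"wx":0,"wy":0,"wz":-0.616,"dx":0.9,"dy":0.91,"dz":0,"fingers":1},{"wx":0,"wy":0,"wz":-0.616,"dx":0.9,"dy":0.91,"dz":0,"fingers":1},{"wx":0,"wy":0,"wz":-0.616,"dx":0.9,"dy":0.91,"dz":0,"fingers":1},{"wx":0,"wy":0,"wz":-0.616,"dx":0.9,"dy":0.91,"dz":0,"fingers":1},{"wx":0,"wy":0,"wz":-0.616,"dx":0.9,"dy":0.91,"dz":0,"fingers":1},{"wx":0,"wy":0,"wz":-0.616,"dx":0.9,"dy":0.91,"dz":0,"fingers":1},{"wx":0,"wy":0,"wz":-0.616,"dx":0.9,"dy":0.91,"dz":0,"fingers":1},{"wx":0,"wy":0,"wz":-0.616,"dx":0.9,"dy":0.91,"dz":0,"fingers":1}]'

```text
clock: 5.85
eef_pos: [620.2, 202.7, 240.6]
eef_rot: [-3.141, -0.0, 3.084]
wrist_force: [0.5, -0.8, 0.2]
finger_gap: 0.5
finger_force: 0.0
```

Run:
```python
from mv import *
show()
q=[]
for a in (1.02,.9,.8,.7,.6,.5,.4,.3,.2,.1,0):
    r=100; q.append((round(124-r*np.cos(a)+6*np.sin(a)+8),30,round(66+r*np.sin(a)+6*np.cos(a))))
rel([(110,30,190)]+q,p[2]+np.pi)
```

```text
{'clock': 5.85, 'joints': [0.26, 0.516, 1.141, -0.0, 1.485, -1.253], 'eef_pos': [620.194, 202.667, 240.553], 'eef_rot': [-3.141, -0.0, 3.084], 'wrist_force': [0.55, -0.819, 0.242], 'finger_gap': 0.493, 'finger_force': 0.0}
(110, 30, 190) -> [619. 215. 190.] [0.016 0.119 0.505]
(85, 30, 154) -> [594. 216. 154.] [0.266 0.118 0.865]
(75, 30, 148) -> [584. 217. 148.] [0.366 0.118 0.925]
(67, 30, 142) -> [576. 217. 142.] [0.446 0.117 0.985]
(59, 30, 135) -> [568. 217. 135.] [0.526 0.117 1.055]
(53, 30, 127) -> [562. 218. 127.] [0.586 0.117 1.135]
(47, 30, 119) -> [556. 218. 119.] [0.646 0.117 1.215]
(42, 30, 110) -> [551. 218. 110.] [0.696 0.116 1.305]
(38, 30, 101) -> [547. 218. 101.] [0.736 0.116 1.395]
(35, 30, 92) -> [544. 219.  92.] [0.766 0.116 1.485]
(33, 30, 82) -> [542. 219.  82.] [0.786 0.116 1.585]
(32, 30, 72) -> [541. 219.  72.] [0.796 0.116 1.685]
turn [-0.    -0.    -0.002]
```

Call:
servo_tool --motion '[{"wx":0,"wy":0,"wz":0,"dx":0.02,"dy":0.12,"dz":0.4,"fingers":1},{"wx":0,"wy":0,"wz":0,"dx":0.05,"dy":0.12,"dz":0.7,"fingers":1},{"wx":0,"wy":0,"wz":0,"dx":0.16,"dy":0.12,"dz":0.8,"fingers":1},{"wx":0,"wy":0,"wz":0,"dx":0.26,"dy":0.12,"dz":0.86,"fingers":1},{"wx":0,"wy":0,"wz":0,"dx":0.32,"dy":0.12,"dz":0.9,"fingers":1},{"wx":0,"wy":0,"wz":0,"dx":0.37,"dy":0.12,"dz":0.93,"fingers":1},{"wx":0,"wy":0,"wz":0,"dx":0.44,"dy":0.12,"dz":0.99,"fingers":1}]'

```text
clock: 6.55
eef_pos: [576.9, 218.9, 142.0]
eef_rot: [3.141, 0.002, 3.084]
wrist_force: [0.5, -1.0, 1.6]
finger_gap: 0.7
finger_force: 0.7
```

Run:
```python
from mv import *
show()
s=camera("side");save(s,"s2.png",(215,100,365,250),4)
rel([(75,30,148),(67,30,142),(53,30,127),(42,30,110),(35,30,92),(32,30,72)])
```

```text
{'clock': 6.55, 'joints': [0.303, 0.502, 1.391, -0.0, 1.247, -1.209], 'eef_pos': [576.942, 218.918, 142.04], 'eef_rot': [3.141, 0.002, 3.084], 'wrist_force': [0.537, -0.964, 1.598], 'finger_gap': 0.664, 'finger_force': 0.748}
(75, 30, 148) -> [584. 217. 148.] [-0.09  -0.021 -0.074]
(67, 30, 142) -> [576. 217. 142.] [-0.01  -0.021 -0.014]
(53, 30, 127) -> [562. 218. 127.] [ 0.13  -0.022  0.136]
(42, 30, 110) -> [551. 218. 110.] [ 0.24  -0.022  0.306]
(35, 30, 92) -> [544. 219.  92.] [ 0.31  -0.023  0.486]
(32, 30, 72) -> [541. 219.  72.] [ 0.34  -0.023  0.686]
```

View pics/s2.png

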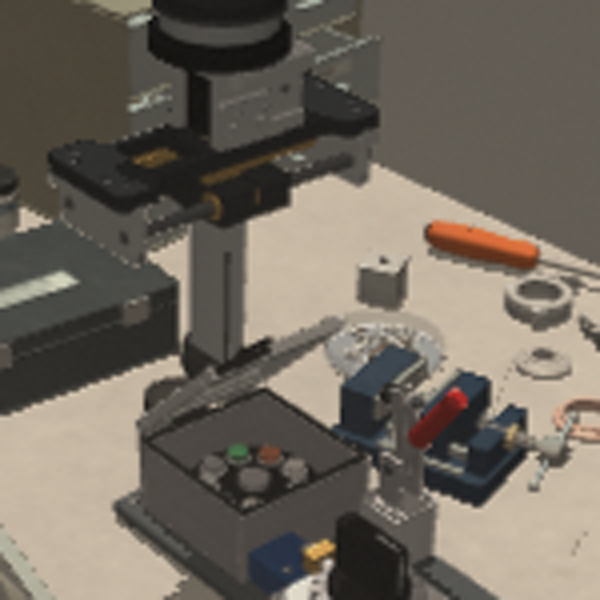

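The lid has come down to about 0.7 rad, with the finger tips on its outer face by the front edge (≈(220,365) in the crop). I'll continue the arc to shut.

Call:
servo_tool --motion '[{"wx":0,"wy":0,"wz":0,"dx":0.07,"dy":0,"dz":0.07,"fingers":1},{"wx":0,"wy":0,"wz":0,"dx":0.13,"dy":0,"dz":0.14,"fingers":1},{"wx":0,"wy":0,"wz":0,"dx":0.19,"dy":0,"dz":0.22,"fingers":1},{"wx":0,"wy":0,"wz":0,"dx":0.24,"dy":0,"dz":0.31,"fingers":1},{"wx":0,"wy":0,"wz":0,"dx":0.28,"dy":0,"dz":0.4,"fingers":1},{"wx":0,"wy":0,"wz":0,"dx":0.31,"dy":0,"dz":0.49,"fingers":1},{"wx":0,"wy":0,"wz":0,"dx":0.33,"dy":0,"dz":0.58,"fingers":1},{"wx":0,"wy":0,"wz":0,"dx":0.34,"dy":0,"dz":0.65,"fingers":1},{"wx":0,"wy":0,"wz":0,"dx":0.34,"dy":0,"dz":0.69,"fingers":1},{"wx":0,"wy":0,"wz":0,"dx":0.34,"dy":0,"dz":0.69,"fingers":1}]'

```text
clock: 7.6
eef_pos: [542.4, 221.5, 72.3]
eef_rot: [-3.141, -0.001, 3.085]
wrist_force: [-0.1, -0.1, 0.4]
finger_gap: 0.3
finger_force: 0.0
```

Call:
servo_tool --motion '[{"wx":0,"wy":0,"wz":0,"dx":0,"dy":0,"dz":0.02,"fingers":1},{"wx":0,"wy":0,"wz":0,"dx":0,"dy":0,"dz":0.02,"fingers":1}]'

```text
clock: 7.8
eef_pos: [542.7, 221.5, 71.8]
eef_rot: [3.141, 0.0, 3.085]
wrist_force: [-8.3, -2.0, 16.6]
finger_gap: 0.6
finger_force: 8.4
```

Call:
servo_tool --motion '[{"wx":0,"wy":0,"wz":0,"dx":0,"dy":0,"dz":0.02,"fingers":1},{"wx":0,"wy":0,"wz":0,"dx":0,"dy":0,"dz":0.02,"fingers":1}]'

```text
clock: 8.0
eef_pos: [543.0, 221.6, 71.4]
eef_rot: [3.141, 0.001, 3.085]
wrist_force: [-14.8, -4.2, 33.6]
finger_gap: 0.5
finger_force: 16.4
```

Call:
servo_tool --motion '[{"wx":0,"wy":0,"wz":0,"dx":0,"dy":0,"dz":-0.5,"fingers":1},{"wx":0,"wy":0,"wz":0,"dx":0,"dy":0,"dz":-1,"fingers":1},{"wx":0,"wy":0,"wz":0,"dx":0,"dy":0,"dz":-1,"fingers":1},{"wx":0,"wy":0,"wz":0,"dx":0,"dy":0,"dz":-1,"fingers":1}]'

```text
clock: 8.4
eef_pos: [542.9, 221.5, 169.0]
eef_rot: [3.141, 0.002, 3.085]
wrist_force: [-0.9, -0.1, -1.2]
finger_gap: 0.7
finger_force: 0.0
```

Run:
```python
from mv import *
show()
q=[(-28,-42,171)]
for a in (1.02,.9,.8,.7,.6,.5,.4,.3,.2,.1,0):
    r=64; q.append((round(-12-r*np.cos(a)+10*np.sin(a)+8),-42,round(80+r*np.sin(a)+10*np.cos(a))))
rel(q,p[2]+np.pi)
s=camera("side");t=camera("top");save(t,"t3.png",(225,155,345,300),4)
from mv import *
for n in ["clamp_handle","clamp_press","index_knob","knob_grip"]:
    print(n,[(np.round(x["location"],1).tolist(),round(x["conf"],2)) for c in(s,t) for x in spot_in(n,c)[:2]])
print([np.round(proj(c,W(p,(-36,-42,136)))) for c in(s,t)])
```

```text
{'clock': 8.4, 'joints': [0.325, 0.41, 1.459, -0.0, 1.271, -1.189], 'eef_pos': [542.932, 221.484, 169.05], 'eef_rot': [3.141, 0.002, 3.085], 'wrist_force': [-0.882, -0.144, -1.153], 'finger_gap': 0.681, 'finger_force': 0.0}
(-28, -42, 171) -> [478. 150. 171.] [ 0.611 -0.749 -0.021]
(-29, -42, 140) -> [477. 150. 140.] [ 0.622 -0.75   0.289]
(-36, -42, 136) -> [470. 151. 136.] [ 0.692 -0.75   0.329]
(-41, -42, 133) -> [465. 151. 133.] [ 0.742 -0.75   0.359]
(-47, -42, 129) -> [459. 151. 129.] [ 0.802 -0.75   0.399]
(-51, -42, 124) -> [455. 151. 124.] [ 0.842 -0.751  0.449]
(-55, -42, 119) -> [451. 152. 119.] [ 0.882 -0.751  0.499]
(-59, -42, 114) -> [447. 152. 114.] [ 0.922 -0.751  0.548]
(-62, -42, 108) -> [444. 152. 108.] [ 0.952 -0.751  0.608]
(-65, -42, 103) -> [441. 152. 103.] [ 0.983 -0.751  0.658]
(-67, -42, 96) -> [439. 152.  96.] [ 1.003 -0.751  0.728]
(-68, -42, 90) -> [438. 152.  90.] [ 1.013 -0.751  0.788]
turn [ 0.     0.001 -0.002]
clamp_handle [([323.0, 207.4], 0.57)]
clamp_press [([280.5, 212.9], 0.39)]
index_knob [([306.8, 245.6], 0.63)]
knob_grip [([303.9, 246.4], 0.82)]
[array([324., 200.]), array([307., 249.])]
```

View pics/t3.png

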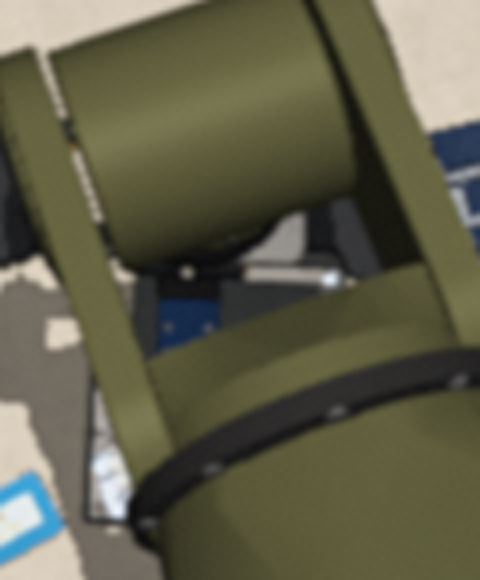

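The top view is blocked by the arm; only the chamber's corner shows. I'll proceed with the calibrated pose.

Call:
servo_tool --motion '[{"wx":0,"wy":0,"wz":0,"dx":0.3,"dy":-0.38,"dz":-0.02,"fingers":1},{"wx":0,"wy":0,"wz":0,"dx":0.61,"dy":-0.75,"dz":-0.02,"fingers":1},{"wx":0,"wy":0,"wz":0,"dx":0.61,"dy":-0.75,"dz":0.0,"fingers":1},{"wx":0,"wy":0,"wz":0,"dx":0.61,"dy":-0.75,"dz":0.15,"fingers":1},{"wx":0,"wy":0,"wz":0,"dx":0.62,"dy":-0.75,"dz":0.24,"fingers":1},{"wx":0,"wy":0,"wz":0,"dx":0.66,"dy":-0.75,"dz":0.31,"fingers":1},{"wx":0,"wy":0,"wz":0,"dx":0.7,"dy":-0.75,"dz":0.34,"fingers":1}]'

```text
clock: 9.6
eef_pos: [468.3, 150.7, 133.8]
eef_rot: [-3.141, -0.0, 3.085]
wrist_force: [1.2, -0.9, 1.4]
finger_gap: 0.6
finger_force: 0.8
```

Run:
```python
from mv import *
show()
s=camera("side");save(s,"s4.png",(235,120,365,270),4)
rel([(-41,-42,133),(-51,-42,124),(-59,-42,114),(-65,-42,103),(-68,-42,90)],p[2]+np.pi)
```

```text
{'clock': 9.6, 'joints': [0.237, 0.247, 1.765, -0.0, 1.13, -1.277], 'eef_pos': [468.306, 150.746, 133.818], 'eef_rot': [-3.141, -0.0, 3.085], 'wrist_force': [1.242, -0.927, 1.357], 'finger_gap': 0.641, 'finger_force': 0.795}
(-41, -42, 133) -> [465. 151. 133.] [ 0.031 -0.001  0.007]
(-51, -42, 124) -> [455. 151. 124.] [ 0.131 -0.001  0.097]
(-59, -42, 114) -> [447. 152. 114.] [ 0.211 -0.001  0.197]
(-65, -42, 103) -> [441. 152. 103.] [ 0.271 -0.002  0.307]
(-68, -42, 90) -> [438. 152.  90.] [ 0.301 -0.002  0.438]
turn [-0.    -0.    -0.001]
```

View pics/s4.png

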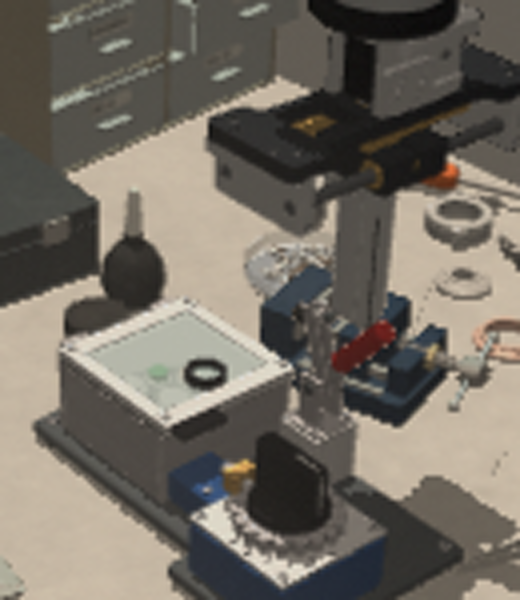

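The lid is shut flat on the chamber, and the finger tip now bears on the red handle's upper side (≈(370,330) in the crop). I'll continue down.

Call:
servo_tool --motion '[{"wx":0,"wy":0,"wz":0,"dx":0.08,"dy":0,"dz":0.05,"fingers":1},{"wx":0,"wy":0,"wz":0,"dx":0.13,"dy":0,"dz":0.1,"fingers":1},{"wx":0,"wy":0,"wz":0,"dx":0.17,"dy":0,"dz":0.15,"fingers":1},{"wx":0,"wy":0,"wz":0,"dx":0.21,"dy":0,"dz":0.2,"fingers":1},{"wx":0,"wy":0,"wz":0,"dx":0.24,"dy":0,"dz":0.26,"fingers":1},{"wx":0,"wy":0,"wz":0,"dx":0.27,"dy":0,"dz":0.31,"fingers":1},{"wx":0,"wy":0,"wz":0,"dx":0.29,"dy":0,"dz":0.37,"fingers":1},{"wx":0,"wy":0,"wz":0,"dx":0.3,"dy":0,"dz":0.42,"fingers":1},{"wx":0,"wy":0,"wz":0,"dx":0.3,"dy":0,"dz":0.43,"fingers":1},{"wx":0,"wy":0,"wz":0,"dx":0.3,"dy":0,"dz":0.44,"fingers":1}]'

```text
clock: 10.65
eef_pos: [438.4, 152.2, 90.3]
eef_rot: [-3.141, -0.001, 3.085]
wrist_force: [-0.7, 0.5, 1.6]
finger_gap: 0.3
finger_force: 0.7
```

Call:
servo_tool --motion '[{"wx":0,"wy":0,"wz":0,"dx":0,"dy":0,"dz":0.01,"fingers":1},{"wx":0,"wy":0,"wz":0,"dx":0,"dy":0,"dz":0.01,"fingers":1}]'

```text
clock: 10.85
eef_pos: [438.5, 152.2, 89.9]
eef_rot: [-3.142, -0.0, 3.085]
wrist_force: [-5.0, -1.6, 7.8]
finger_gap: 0.7
finger_force: 4.0
```

Call:
servo_tool --motion '[{"wx":0,"wy":0,"wz":0,"dx":0,"dy":0,"dz":0.02,"fingers":1},{"wx":0,"wy":0,"wz":0,"dx":0,"dy":0,"dz":0.02,"fingers":1}]'

```text
clock: 11.05
eef_pos: [438.6, 152.3, 89.3]
eef_rot: [3.141, 0.0, 3.085]
wrist_force: [-13.5, -2.6, 28.0]
finger_gap: 1.0
finger_force: 14.1
```

Call:
servo_tool --motion '[{"wx":0,"wy":0,"wz":0,"dx":0,"dy":0,"dz":-0.4,"fingers":0.2},{"wx":0,"wy":0,"wz":0,"dx":0,"dy":0,"dz":-0.7,"fingers":0.2},{"wx":0,"wy":0,"wz":0,"dx":0,"dy":0,"dz":-0.7,"fingers":0.2},{"wx":0,"wy":0,"wz":0,"dx":0,"dy":0,"dz":-0.7,"fingers":0.2}]'

```text
clock: 11.45
eef_pos: [438.6, 152.2, 157.5]
eef_rot: [3.141, 0.001, 3.085]
wrist_force: [0.2, 0.2, -0.9]
finger_gap: 28.8
finger_force: 0.0
```

Run:
```python
from mv import *
show()
s=camera("side");save(s,"s5.png",(235,120,365,270),4)
for n in ["index_knob"]:
    m=trace(n,s)[0];ys,xs=np.where(m["pixels"]);print(m["conf"],xs.min(),xs.max(),ys.min(),ys.max())
rel([(-75,38,150),(-75,38,76)],p[2]+np.pi)
```

```text
{'clock': 11.45, 'joints': [0.255, 0.157, 1.814, -0.0, 1.17, -1.259], 'eef_pos': [438.604, 152.211, 157.483], 'eef_rot': [3.141, 0.001, 3.085], 'wrist_force': [0.194, 0.243, -0.902], 'finger_gap': 28.846, 'finger_force': 0.0}
0.62 293 321 228 258
(-75, 38, 150) -> [435. 233. 150.] [0.077 0.801 0.064]
(-75, 38, 76) -> [435. 233.  76.] [0.075 0.802 0.804]
turn [-0.    -0.001 -0.002]
```

View pics/s5.png

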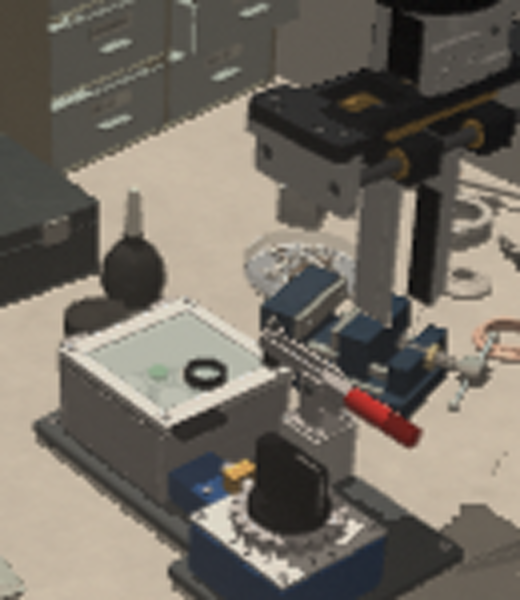

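The handle is level (crop (385,415)) with its arm on the lid, and the knob bar still points at home. Now over the knob and down.

Call:
servo_tool --motion '[{"wx":0,"wy":0,"wz":0,"dx":0.08,"dy":0.4,"dz":0.05,"fingers":0.2},{"wx":0,"wy":0,"wz":0,"dx":0.08,"dy":0.8,"dz":0.05,"fingers":0.2},{"wx":0,"wy":0,"wz":0,"dx":0.08,"dy":0.8,"dz":0.05,"fingers":0.2},{"wx":0,"wy":0,"wz":0,"dx":0.08,"dy":0.8,"dz":0.3,"fingers":0.2},{"wx":0,"wy":0,"wz":0,"dx":0.08,"dy":0.8,"dz":0.5,"fingers":0.2},{"wx":0,"wy":0,"wz":0,"dx":0.08,"dy":0.8,"dz":0.7,"fingers":0.2},{"wx":0,"wy":0,"wz":0,"dx":0.08,"dy":0.8,"dz":0.8,"fingers":0.2},{"wx":0,"wy":0,"wz":0,"dx":0.08,"dy":0.8,"dz":0.8,"fingers":0.2}]'

```text
clock: 12.35
eef_pos: [434.3, 231.9, 75.9]
eef_rot: [-3.14, -0.003, 3.085]
wrist_force: [0.5, -0.3, -0.0]
finger_gap: 37.8
finger_force: 0.0
```

Call:
servo_tool --motion '[{"wx":0,"wy":0,"wz":0,"dx":0,"dy":0,"dz":0,"fingers":1},{"wx":0,"wy":0,"wz":0,"dx":0,"dy":0,"dz":0,"fingers":1},{"wx":0,"wy":0,"wz":0,"dx":0,"dy":0,"dz":0,"fingers":1},{"wx":0,"wy":0,"wz":0,"dx":0,"dy":0,"dz":0,"fingers":1},{"wx":0,"wy":0,"wz":0,"dx":0,"dy":0,"dz":0,"fingers":1},{"wx":0,"wy":0,"wz":0,"dx":0,"dy":0,"dz":0,"fingers":1}]' --newtons 15

```text
clock: 12.95
eef_pos: [435.4, 232.5, 78.1]
eef_rot: [3.141, 0.001, 3.085]
wrist_force: [-1.6, -1.7, 5.6]
finger_gap: 14.0
finger_force: 15.0
```

Run:
```python
from mv import *
print(show()["moment"])
rel([(-75,38,76)],p[2]+np.pi)
s=camera("side");save(s,"s6.png",(255,140,365,270),4.5)
```

```text
{'clock': 12.95, 'joints': [0.416, 0.326, 1.81, -0.0, 1.004, -1.097], 'eef_pos': [435.356, 232.547, 78.054], 'eef_rot': [3.141, 0.001, 3.085], 'wrist_force': [-1.581, -1.741, 5.559], 'finger_gap': 13.994, 'finger_force': 15.0}
[-0.39538642  0.02492174 -0.03983325]
(-75, 38, 76) -> [435. 233.  76.] [ 0.004 -0.     0.021]
turn [ 0.     0.    -0.002]
```

View pics/s6.png

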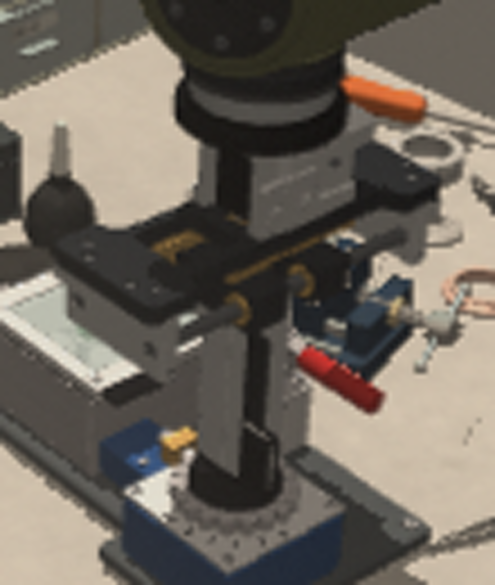

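Fingers hold the bar (gap 14.0 mm). Firm grip, then turn to the first stop.

Call:
servo_tool --motion '[{"wx":0,"wy":0,"wz":0,"dx":0,"dy":0,"dz":-0.02,"fingers":1},{"wx":0,"wy":0,"wz":0,"dx":0,"dy":0,"dz":-0.02,"fingers":1},{"wx":0,"wy":0,"wz":0.04,"dx":0,"dy":0,"dz":-0.02,"fingers":1},{"wx":0,"wy":0,"wz":0.08,"dx":0,"dy":0,"dz":-0.02,"fingers":1},{"wx":0,"wy":0,"wz":0.12,"dx":0,"dy":0,"dz":-0.02,"fingers":1},{"wx":0,"wy":0,"wz":0.15,"dx":0,"dy":0,"dz":-0.02,"fingers":1},{"wx":0,"wy":0,"wz":0.174,"dx":0,"dy":0,"dz":-0.02,"fingers":1},{"wx":0,"wy":0,"wz":0.174,"dx":0,"dy":0,"dz":-0.02,"fingers":1}]' --newtons 55

```text
clock: 13.8
eef_pos: [435.2, 232.8, 78.2]
eef_rot: [3.141, 0.0, 2.735]
wrist_force: [10.5, 5.0, -20.8]
finger_gap: 13.8
finger_force: 55.0
```

Run:
```python
from mv import *
s=show();print(np.round(s["moment"],3),"turned",p[2]+np.pi-s["eef_rot"][2])
```

```text
{'clock': 13.8, 'joints': [0.417, 0.326, 1.809, 0.0, 1.005, -0.748], 'eef_pos': [435.244, 232.764, 78.246], 'eef_rot': [3.141, 0.0, 2.735], 'wrist_force': [10.455, 4.993, -20.786], 'finger_gap': 13.812, 'finger_force': 54.997}
[ 1.097 -2.225  0.103] turned 0.35301124154330177
```

Call:
servo_tool --motion '[{"wx":0,"wy":0,"wz":0.04,"dx":0,"dy":0,"dz":0.015,"fingers":1},{"wx":0,"wy":0,"wz":0.08,"dx":0,"dy":0,"dz":0.015,"fingers":1},{"wx":0,"wy":0,"wz":0.12,"dx":0,"dy":0,"dz":0.015,"fingers":1},{"wx":0,"wy":0,"wz":0.15,"dx":0,"dy":0,"dz":0.015,"fingers":1},{"wx":0,"wy":0,"wz":0.174,"dx":0,"dy":0,"dz":0.015,"fingers":1},{"wx":0,"wy":0,"wz":0.174,"dx":0,"dy":0,"dz":0.015,"fingers":1}]'

```text
clock: 14.4
eef_pos: [435.6, 233.1, 78.1]
eef_rot: [3.14, 0.0, 2.387]
wrist_force: [4.5, 3.9, -4.0]
finger_gap: 13.7
finger_force: 55.0
```

Run:
```python
from mv import *
s=show();print(np.round(s["moment"],3),"turned",p[2]+np.pi-s["eef_rot"][2])
```

```text
{'clock': 14.4, 'joints': [0.417, 0.327, 1.809, 0.0, 1.004, -0.4], 'eef_pos': [435.596, 233.067, 78.146], 'eef_rot': [3.14, 0.0, 2.387], 'wrist_force': [4.477, 3.902, -3.976], 'finger_gap': 13.663, 'finger_force': 55.004}
[ 0.651 -0.853  0.095] turned 0.7008646783115062
```

Call:
servo_tool --motion '[{"wx":0,"wy":0,"wz":0.04,"dx":0,"dy":0,"dz":0,"fingers":1},{"wx":0,"wy":0,"wz":0.08,"dx":0,"dy":0,"dz":0,"fingers":1},{"wx":0,"wy":0,"wz":0.12,"dx":0,"dy":0,"dz":0,"fingers":1},{"wx":0,"wy":0,"wz":0.15,"dx":0,"dy":0,"dz":0,"fingers":1},{"wx":0,"wy":0,"wz":0.174,"dx":0,"dy":0,"dz":0,"fingers":1},{"wx":0,"wy":0,"wz":0.174,"dx":0,"dy":0,"dz":0,"fingers":1}]'

```text
clock: 15.0
eef_pos: [435.8, 233.2, 78.1]
eef_rot: [3.139, -0.0, 2.039]
wrist_force: [5.4, 4.8, -3.8]
finger_gap: 13.6
finger_force: 55.0
```

Run:
```python
from mv import *
s=show();print(np.round(s["moment"],3),"turned",p[2]+np.pi-s["eef_rot"][2])
c=camera("side")
a=c["image"][140:270,245:355,::-1];w=camera("wrist")["image"][:,:,::-1]
im=np.zeros((520,800,3),np.uint8);im[:390,:330]=cv2.resize(np.ascontiguousarray(a),None,fx=3,fy=3,interpolation=2)
im[:345,335:795]=cv2.resize(np.ascontiguousarray(w),(460,345));cv2.imwrite("pics/f.png",im)
# expected pixels of bar top ends and view point for candidate knob angles
for th in(.87,1.047,1.22):
  e=[(-75-23*np.cos(th)*k,38+23*np.sin(th)*k,101.5) for k in(1,-1)]
  print(th,[np.round((np.array(proj(c,W(p,X)))-[245,140])*3).tolist() for X in e])
print((np.array(proj(c,W(p,(41,0,43))))-[245,140])*3)
```

```text
{'clock': 15.0, 'joints': [0.417, 0.327, 1.809, 0.001, 1.003, -0.052], 'eef_pos': [435.823, 233.182, 78.134], 'eef_rot': [3.139, -0.0, 2.039], 'wrist_force': [5.392, 4.773, -3.795], 'finger_gap': 13.551, 'finger_force': 55.004}
[ 0.97  -1.122  0.069] turned 1.0489310615746672
0.87 [[186.0, 299.0], [195.0, 261.0]]
1.047 [[181.0, 298.0], [200.0, 262.0]]
1.22 [[175.0, 296.0], [205.0, 264.0]]
[123.35266829 253.44773282]
```

View pics/f.png

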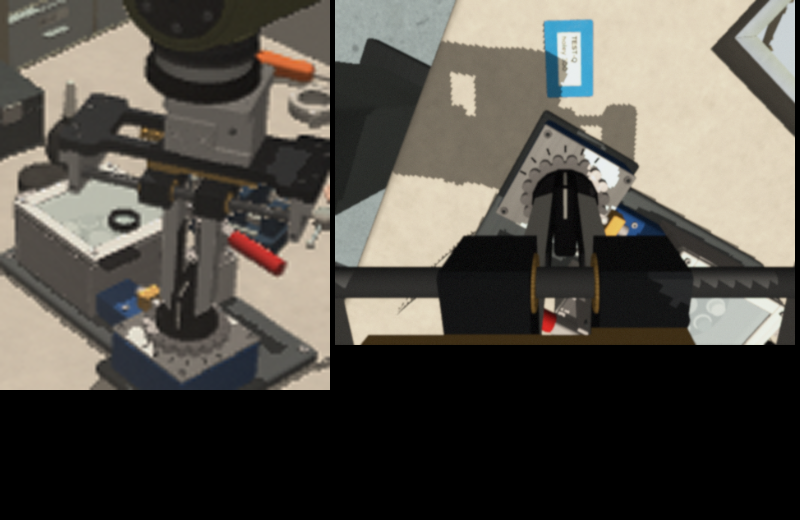

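The wrist view shows the white line straight between the fingers (column 565, rows 172–218). The side view shows the handle still level and the lid shut. One numeric check of the bar's tilt.

Run:
```python
from mv import *
c=camera("wrist");g=c["image"].min(2).astype(float)
sub=g[205:268,268:292];rows=[];cols=[]
for i,r in enumerate(sub):
    if r.max()>110:
        w=np.clip(r-90,0,None);rows.append([268+(w*np.arange(len(r))).sum()/w.sum(),205+i])
P=np.array(rows);a,b=P[2],P[-3]
A,B=[atz(c,q,101.5) for q in(P[3],P[-4])];d=A-B
print(len(P),np.round(P[[0,3,-4,-1]],1).tolist(),A,B)
f=np.polyfit(P[:,1],P[:,0],1);A,B=[atz(c,(np.polyval(f,y),y),101.5) for y in P[[0,-1],1]];d=A-B
th=np.arctan2(d[1],d[0]);print("white dir",th,"knob",p[2]+np.pi-th,"tool yaw",show()["eef_rot"][2])
K=W(p,(-75,38,101.5));d=A-K;print(np.pi+p[2]-np.arctan2(d[1],d[0]))
```

```text
34 [[279.9, 231.0], [279.8, 234.0], [280.0, 261.0], [280.0, 264.0]] [427.76713188 248.06625944 101.5       ] [434.00271436 235.99220213 101.5       ]
{'clock': 15.15, 'joints': [0.417, 0.327, 1.809, 0.001, 1.003, -0.053], 'eef_pos': [435.847, 233.201, 78.151], 'eef_rot': [3.139, -0.0, 2.041], 'wrist_force': [5.704, 5.876, -5.745], 'finger_gap': 13.49, 'finger_force': 55.002}
white dir 2.0459037562070845 knob 1.0421966413472399 tool yaw 2.040852561081587
1.0808548120398398
```

```bash
python3 -c "
from cell import *
print(sign_off())"
```

```text
the job is handed in; nothing more can be done
None
```

The job is handed in with the lid shut, the red handle level and clamped, and the knob still gripped at the third stop (measured 1.042 rad against 1.047); I did not check the copper specimen under the loupe directly.

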